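# Clip a sample carrier into the sloped inspection stand

## Task

Mount the narrower of the two sample carriers in the sloped inspection stand: gently, without forcing anything, draw its sprung curved arm back so that the carrier goes down flat on the bed, push it fully home against both fixed edges (the side edge and the bottom ledge) and let the arm close on it. Leave the wider carrier and the hex nut where they are.

Things in the scene. Friction and masses are not known exactly. Their poses are not given: they have to be found in the camera images.
- narrow_carrier: Loose, 105 to 210 g: aluminium plate 56 (x) by 70 (y) by 8 mm; on its middle a black upright rib as grip, 44 (x) by 10 (y) mm, up to 48 mm over the underside. Origin: centre of the underside; x along the rib, y across it, z up out of the plate. Same when turned half round. Starts flat on a plywood board (top at z 72 mm); the two carriers may have swapped places.
- wide_carrier: Wide carrier, a bystander, loose, about 200 g: as the narrow one, with the same rib, origin and axes, but its plate is 96 mm in y.
- bed: Sloped bed of the fixed grey stand, leaning 30 degrees, facing roughly to the robot. Origin: the point on its upper face where the centre of the narrow carrier's underside lies when fully home; x up the slope, y left, z square out. Face z = 0, x -45 to 45, y -78 to 45 mm. When home the carrier's x and z lie along the bed's (x either way round) and its plate touches side edge and ledge.
- side_edge (a point): Middle of the top inner arris of the steel side edge on the bed's left. Bed frame: inner face at y = 35, outer at 43, from x -28 to 30 mm; 4.5 mm high over the bed. Axes as the bed's.
- bottom_ledge (a point): Middle of the top inner arris of the steel ledge at the bed's low end. Bed frame: upper face at x = -28, lower at -36, from y -19 to 39 mm; 4.5 mm high over the bed. Axes as the bed's.
- clip_nose (a point): Centre of the rounded nose (radius 5 mm) of the curved steel arm: a bent bar 5 mm thick, 1 to 13 mm over the bed, pivoted at bed x -36, y -58 mm (head 15 mm high), bowed outward. Nose at rest: about bed x 5, y -30 mm; on the homed carrier x 10, y -40. Pushing it to bed -y, say with the held carrier's right plate edge while its left passes just over the side edge, draws it back. Axes turn with the arm.
- clip_arm (a joint): Swing of the sprung arm in rad: 0 at rest, grows as it is drawn back (stop at 0.9), about 0.23 when it bears on the homed carrier. The spring pushes the nose toward the side edge with about 3 N at rest, 4.5 N at 0.23 rad (with rubbing, pushing it back takes up to 9 N), and closes the arm when let go.
- nut: Large steel hex nut, a bystander, 35 x 30 x 16 mm, flat on the board near its front edge. Origin: centre of its underside.

How it is judged (in metres and radians):
On the way, in this order (a step that is already met when the one before it is completed fails the run):
1. the narrow carrier is lifted off the board (contact force between the fingers and narrow_carrier above 0.5 N and height (world z) of narrow_carrier above 0.09 m), for 0.2 s.
2. the sprung arm is drawn back (over 0.17 rad) (value of joint clip_arm above 0.17 rad), for 0.1 s.
At the end, for the whole second after the job is handed in: The narrow carrier lies flat on the sloped bed, against the side edge and the bottom ledge (each within 2 mm, height within 1.5 mm, squareness within 3.4 degrees), at rest, with the sprung arm closed on its other side and pressing on it (over 1 N, joint 0.17 to 0.29 rad) (x of narrow_carrier in the frame of bed between -0.002 and 0.002 m and y of narrow_carrier in the frame of bed between -0.002 and 0.002 m and z of narrow_carrier in the frame of bed between -0.0015 and 0.0015 m and angle between the z axis of narrow_carrier and the z axis of bed, either way round below 0.06 rad and angle between the x axis of narrow_carrier and the x axis of bed, either way round below 0.06 rad and contact force between clip_arm and narrow_carrier above 1 N and value of joint clip_arm between 0.17 and 0.29 rad and linear speed of narrow_carrier below 0.01 m/s); the robot touches nothing.
It fails at once if the wide carrier is disturbed (moved over 20 mm) (distance of wide_carrier from where it was at the start of the episode above 0.02 m).
It fails at once if the hex nut is disturbed (moved over 20 mm) (distance of nut from where it was at the start of the episode above 0.02 m).
It fails at once if the carrier is forced against the stand (over 80 N, all its contacts together) (contact force between narrow_carrier and stand above 80 N).
It fails at once if the sprung arm is forced to its end (over 0.8 rad) (value of joint clip_arm above 0.8 rad).
It also fails if it takes over 61 s, if anything falls off the work surface, if the arm or the gripper's body presses on something with over 40 N, if the wrist force passes 120 N, or if a joint passes its speed limit or range.

## Robot

A 6-joint arm with a two-finger parallel gripper is mounted at the origin on the work surface; the furniture and walls round the work are solid. World frame = base frame: x ahead of the robot, y to its left, z up, the work surface at z = 0. Lengths are in m, angles in degrees, forces in N, time in s.
With the tool pointing down it reaches from about 0.25 to 0.725 m from the base axis. Payload 9.7 kg.
Tool frame: the origin (TCP) lies between the finger pads; the fingertips stand 19 mm ahead of it and the grasp point (between the pads) is the TCP; z points along the fingers, y is the line along which they close (so a half turn about z gives the same grasp; the last joint's range is limited). The gripper opens to 85 mm and grips with 20 to 120 N. Pads are 22 mm wide; open, the fingers measure 114 mm over their backs; the gripper's body (76 mm by 85 mm) begins 54 mm behind the grasp point. The pads swing forward as they close: fully open they stand 13 mm farther back than shut.
Start: joints at [73.854, 4.979, 10.078, 95.1, 0, 90], TCP at [0.153, 0.528, 0.25] pointing down, gripper open.
Joint ranges: [-179.16, 179.16], [-48.56, 103.87], [-65.8, 70.77], [-126.05, 130.52], [-82.76, 87.17], [-180, 180]. Speed limits (degrees/s): [127.2, 127.2, 147.25, 180, 180, 180].

## Interface

Orientations are given as [roll, pitch, yaw] about the fixed x, y, z axes, in that order (R = Rz(yaw) Ry(pitch) Rx(roll)).
In Python, from workcell import telemetry, camera, calibration, workorder gives the robot as it stands.
- The arm moves only by the tool play_rows, never from a script. Its argument "increments" is a list of rows, each a list of 3 entries, a list of its own where there are three numbers: the shift along the tool's x, y, z in mm, then the turn, a rotation vector about the tool's x, y, z in degrees, then the closure, from 0 (fully open) to 1 (shut). In form: [[[x, y, z], [ax, ay, az], jaw], ...]. A call has 1 to 20 rows; each row is the pose to reach, as a shift and turn from the pose commanded when the call began, along the tool's axes at that moment; what a row does not reach only later rows make up. A row lasts 1/10 s, in which the tool goes at most 50 mm and 8.59 degrees, less where a joint would pass 70% of its speed; a pose out of reach is approached as far as the arm can. A call with a gripper value outside its range is refused whole. The fingers move at their own pace and stop on an object; "grip_force" is the grip in N (left out, the last holds). Time passes only in rows, so rows that repeat a pose let the fingers close. It gives the time, the measured TCP pose, the force, the opening and the grip force at its end, in the units of the state.
- telemetry.get_obs(): the state, without advancing time (a new reading comes with each control period).
- camera(name): name is "scene" or "side" or "wrist"; returns (picture, depth): 480x640x3 uint8, red, green, blue; 480x640 float32, m along the optical axis (not along the pixel's ray), 0 where there is no reading.
- calibration(name): a dict with "vertical_fov" (degrees; the focal length in pixels is half the picture's height over the tangent of half this angle, whatever the lens; pixels are square), "cx", "cy" (the principal point, pixels), "rvec" (rotation vector, rad) and "tvec" (3), from world to camera coordinates, as OpenCV has them; the wrist camera has in their place "hand_eye" (4x4, takes a point from camera to tool coordinates, whose origin is the TCP and whose axes are the flange's). Camera axes: x right, y down, z forward; pixel columns grow to the right and rows downward; lengths in m; the calibration is good to about 2 mm. A picture is of the moment at which its call begins: read the wrist's pose just before it. calibration takes no time and is no camera call.
- workorder.job_done(): hands the job in; it is judged then, once.
The state is a dict: "time": time; "q": joint angles; "qd": joint speeds; "joint_efforts": joint torques, N m; "ee_pos": TCP position; "tcp_rot": TCP orientation; "wrist_force": force on the tool from outside, world axes, zero at the start; "torque": the same for the moment, N m; "opening": finger opening in m; "grasp_force": force on a finger pad.
Only numpy, scipy, OpenCV 4.12 (cv2) and the standard library are available. Lean on these libraries where they do the work, as an engineer would, in place of code of your own. Each camera call takes 0.05 s, during which the arm holds its last target. There are 200 camera calls.

## Working session

There is one attempt and no reset: what is moved stays moved. The work goes in short steps, Python scripts to look and compute and a tool call to move; the robot and the scene stay as the last step left them, time stands still between calls to the robot, and variables do not carry over. Pictures are saved under pics/ and viewed, at most 10 in all, crops included, and the job is handed in when it is done.

Besides the shell and the picture viewer there is one more tool, called after "Call:" as name([rows], argument=value, ...), one row to a line, values as JSON. play_rows: Moves the arm, as the interface text tells. Its arguments: {"type":"object","properties":{"increments":{"type":"array"},"grip_force":{"type":"number"}},"required":["increments"]}

```bash
mkdir -p pics; ls
cat > h.py <<'E'
import numpy as np,cv2
from scipy.spatial.transform import Rotation as R
from workcell import telemetry,camera,calibration,workorder
def K(c): 
    f=240/np.tan(np.radians(c["vertical_fov"])/2); return f,c["cx"],c["cy"]
def T_wc(name,obs=None):
    c=calibration(name)
    if name=="wrist":
        T=np.eye(4);T[:3,:3]=R.from_euler('xyz',obs["tcp_rot"],degrees=True).as_matrix();T[:3,3]=obs["ee_pos"]
        return T@np.array(c["hand_eye"])
    T=np.eye(4);T[:3,:3]=R.from_rotvec(np.ravel(c["rvec"])).as_matrix();T[:3,3]=np.ravel(c["tvec"])
    return np.linalg.inv(T)
def cloud(name,D,T):
    f,cx,cy=K(calibration(name)); v,u=np.mgrid[:480,:640]
    P=np.stack([(u-cx)/f*D,(v-cy)/f*D,D],-1)
    return P@T[:3,:3].T+T[:3,3]
def shot(name):
    o=telemetry.get_obs();I,D=camera(name);T=T_wc(name,o)
    return I,D,T,cloud(name,D,T)
E
python3 - <<'E'
from h import *
o=telemetry.get_obs();print(o)
for n in("scene","side"):
    I,D,T,P=shot(n);cv2.imwrite(f"pics/{n}.png",I[:,:,::-1]);np.savez(f"{n}.npz",I=I,D=D,T=T,P=P);print(n,calibration(n),T[:3,3])
a=cv2.imread("pics/scene.png");b=cv2.imread("pics/side.png")
E
```

```text
pics
{'time': 0.0, 'q': array([7.38546137e+01, 5.01245629e+00, 1.00348528e+01, 9.50980592e+01,
       3.05009048e-03, 9.00020838e+01]), 'qd': array([-0.04503964, -0.08027959, -0.02513565, -0.00902922,  0.03161129,
        0.13038496]), 'joint_efforts': array([-4.09266559e-04, -5.20389318e+01,  4.64801967e+01,  1.63892732e-02,
       -1.08383322e-04, -1.39498491e-05]), 'ee_pos': array([0.15287544, 0.52812994, 0.2495736 ]), 'tcp_rot': array([-1.79924337e+02, -3.04733607e-03,  1.63852526e+02]), 'wrist_force': array([ 0.44818958, -1.38487102,  0.21648404]), 'torque': array([-0.00898415,  0.02290101, -0.03253571]), 'grasp_force': 0.0, 'opening': 0.08537060136139397}
scene {'vertical_fov': 43.47056857548227, 'cx': 312.4050227417125, 'cy': 236.89136589855897, 'rvec': array([ 2.28357902, -0.55291228,  0.22837915]), 'tvec': array([-0.39719909,  0.31818566,  0.74312018])} [ 0.2137332  -0.46208212  0.74299062]
side {'vertical_fov': 57.17283007045681, 'cx': 315.8048727769203, 'cy': 239.423835563387, 'rvec': array([ 0.36951984, -2.46071888,  1.61000752]), 'tvec': array([0.51435903, 0.1562302 , 0.81903716])} [0.27708316 0.81008339 0.47621924]
```

View pics/scene.png

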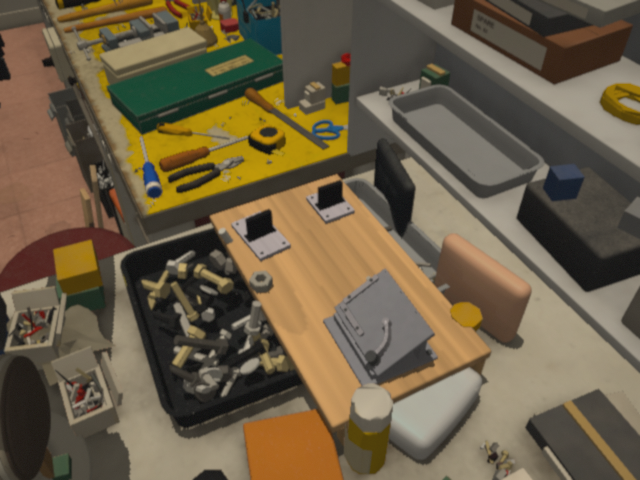

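View pics/side.png

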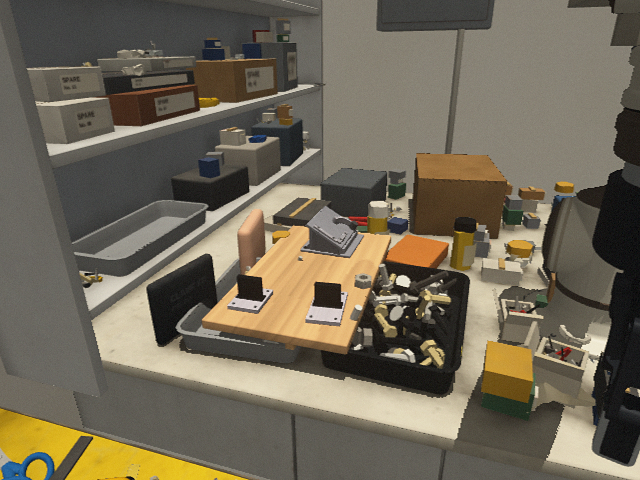

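The scene view shows the wide carrier at about (262,236), the narrow one at (330,203), the nut at (261,282) and the stand at (380,325). In the side view the narrow one is at (250,297). Next I measure them.

Run:
```python
from h import *
z=np.load("scene.npz");I,P=z["I"],z["P"]
for u,v in[(262,245),(335,212),(261,282),(392,305),(384,322),(365,357),(300,300)]: print((u,v),P[v,u].round(4),I[v,u])
# plates: z 0.074..0.086, not wood-coloured (low saturation)
for n in("scene","side"):
    z=np.load(n+".npz");I,P=z["I"],z["P"];S=cv2.cvtColor(I,cv2.COLOR_RGB2HSV)
    m=((P[...,2]>.074)&(P[...,2]<.088)&(S[...,1]<60)&(P[...,0]>.2)&(P[...,0]<.7)&(abs(P[...,1])<.5)).astype(np.uint8)
    k,l,s,c=cv2.connectedComponentsWithStats(m)
    for i in range(1,k):
        if s[i,4]>80:
            q=P[l==i];r=cv2.minAreaRect((q[:,:2]*1000).astype(np.float32));print(n,s[i],q.mean(0).round(3),[np.round(x,1) for x in r])
# black ribs
    m=((I.max(2)<60)&(P[...,2]>.085)&(P[...,2]<.13)&(P[...,0]>.2)&(P[...,0]<.7)&(abs(P[...,1])<.5)).astype(np.uint8)
    k,l,s,c=cv2.connectedComponentsWithStats(m)
    for i in range(1,k):
        if s[i,4]>80:
            q=P[l==i];t=q[q[:,2]>q[:,2].max()-.006];r=cv2.minAreaRect((t[:,:2]*1000).astype(np.float32));print("rib",n,s[i],q.mean(0).round(3),q[:,2].max(),[np.round(x,1) for x in r])
# bed plane: normals
z=np.load("scene.npz");I,P=z["I"],z["P"]
q=P[290:340,365:425].reshape(-1,3)
best=None
rng=np.random.default_rng(0)
for _ in range(500):
    a=q[rng.choice(len(q),3)];nn=np.cross(a[1]-a[0],a[2]-a[0]);L=np.linalg.norm(nn)
    if L<1e-7: continue
    nn/=L;d=abs((q-a[0])@nn)<.0015
    if best is None or d.sum()>best.sum():best=d
c=q[best].mean(0);n=np.linalg.svd(q[best]-c)[2][2];n*=np.sign(n[2]);print("plane",best.sum(),c,n,np.degrees(np.arccos(n[2])))
```

```text
(262, 245) [0.4455 0.1709 0.0804] [170 158 153]
(335, 212) [0.5852 0.1883 0.0786] [172 160 155]
(261, 282) [0.4111 0.095  0.087 ] [145 132 109]
(392, 305) [ 0.5367 -0.055   0.1261] [122 119 116]
(384, 322) [ 0.5111 -0.0758  0.1287] [151 143 139]
(365, 357) [ 0.4701 -0.0994  0.1089] [79 77 74]
(300, 300) [0.4524 0.0508 0.0706] [201 153  96]
scene [391 188  17  21 108] [0.697 0.166 0.081] [array([696.3, 170.7]), array([51.1,  7.3]), np.float64(90.0)]
scene [307 193  47  29 690] [0.583 0.201 0.079] [array([587.4, 211.7]), array([57.1, 69.5]), np.float64(0.9)]
scene [ 232  218   58   42 1075] [0.451 0.184 0.079] [array([453.8, 198.4]), array([56. , 97.6]), np.float64(6.3)]
scene [250 272  21  20 282] [0.412 0.099 0.083] [array([413. , 101.2]), array([28.1, 30.2]), np.float64(9.6)]
scene [ 324  316  113   69 1761] [ 0.492 -0.084  0.078] [array([515.4, -62.6]), array([121.4, 111.5]), np.float64(87.6)]
scene [174 336  28  10 130] [0.284 0.046 0.082] [array([282.3,  48.2]), array([12.6, 33.9]), np.float64(81.8)]
rib scene [318 181  24  25 404] [0.586 0.209 0.104] 0.12109808827310609 [array([
[... 1271 characters left out ...]
564.4, -428.3]), array([178.7,  75. ]), np.float64(21.2)]
rib side [453 217  23  16 308] [ 0.241 -0.159  0.112] 0.12036027598280136 [array([ 240.6, -167.1]), array([42.5, 44.2]), np.float64(2.2)]
rib side [200 255  14  26 179] [0.698 0.171 0.101] 0.1212768363633629 [array([698.5, 163.8]), array([20.4,  2.9]), np.float64(89.6)]
rib side [237 275  27  24 505] [0.587 0.22  0.106] 0.12351598649682483 [array([588.2, 217.9]), array([41.5, 10. ]), np.float64(2.0)]
rib side [314 282  29  25 570] [0.453 0.206 0.105] 0.12352163887798312 [array([453.5, 203.2]), array([41.7, 10.6]), np.float64(4.9)]
plane 1975 [ 0.5281426  -0.06811815  0.12285277] [-0.49291126  0.02450723  0.86973438] 29.572213069631243
```

```bash
cat >> h.py <<'E'
def Rt(yaw,tilt):  # tool yaw about world z (deg) off straight ahead, tilt 0=down, 30=square to bed
    return (R.from_euler('z',yaw,degrees=True)*R.from_euler('y',-tilt,degrees=True)*R.from_euler('xyz',[180,0,180],degrees=True))
def inc(pos,rot):
    o=telemetry.get_obs();R0=R.from_euler('xyz',o["tcp_rot"],degrees=True)
    d=R0.inv().apply(np.array(pos)-o["ee_pos"])*1000
    print("inc",d.round(1),(R0.inv()*rot).as_rotvec(degrees=True).round(2))
E
python3 -c "
from h import *
print(Rt(0,30).as_matrix().round(2));inc([.44,-.06,.276],Rt(0,30))
inc([.57,.19,.25],Rt(0,0));print(calibration('wrist'))"
```

```text
[[-0.87  0.    0.5 ]
 [ 0.    1.    0.  ]
 [-0.5   0.   -0.87]]
inc [-439.3 -485.1  -25.8] [ -4.29 -29.81 -15.76]
inc [-4.947e+02 -2.088e+02 -1.000e-01] [-7.000e-02 -1.000e-02 -1.615e+01]
{'vertical_fov': 68.60971092728161, 'cx': 318.92148781580386, 'cy': 237.38083619626258, 'hand_eye': array([[ 7.59478252e-04, -9.63020393e-01, -2.69427440e-01,
         6.75736454e-02],
       [ 9.99998841e-01,  1.08697275e-03, -1.06633369e-03,
         3.21881618e-04],
       [ 1.31976137e-03, -2.69426318e-01,  9.63020102e-01,
        -1.25254832e-01],
       [ 0.00000000e+00,  0.00000000e+00,  0.00000000e+00,
         1.00000000e+00]])}
```

Call:
play_rows([
  [[-439,-485,-26],[-4.3,-29.8,-15.8],0],
  [[-439,-485,-26],[-4.3,-29.8,-15.8],0],
  [[-439,-485,-26],[-4.3,-29.8,-15.8],0],
  [[-439,-485,-26],[-4.3,-29.8,-15.8],0],
  [[-439,-485,-26],[-4.3,-29.8,-15.8],0],
  [[-439,-485,-26],[-4.3,-29.8,-15.8],0],
  [[-439,-485,-26],[-4.3,-29.8,-15.8],0],
  [[-439,-485,-26],[-4.3,-29.8,-15.8],0],
  [[-439,-485,-26],[-4.3,-29.8,-15.8],0],
  [[-439,-485,-26],[-4.3,-29.8,-15.8],0],
  [[-439,-485,-26],[-4.3,-29.8,-15.8],0],
  [[-439,-485,-26],[-4.3,-29.8,-15.8],0],
  [[-439,-485,-26],[-4.3,-29.8,-15.8],0],
  [[-439,-485,-26],[-4.3,-29.8,-15.8],0],
  [[-439,-485,-26],[-4.3,-29.8,-15.8],0],
  [[-439,-485,-26],[-4.3,-29.8,-15.8],0],
  [[-439,-485,-26],[-4.3,-29.8,-15.8],0],
  [[-439,-485,-26],[-4.3,-29.8,-15.8],0],
])

```text
time: 1.9
ee_pos: [0.4396, -0.0581, 0.2763]
tcp_rot: [179.9, 30.0, -179.8]
wrist_force: [0.0, 0.7, 0.2]
opening: 0.0856
grasp_force: 0.0
```

Run:
```python
from h import *
o=telemetry.get_obs();print(o["time"],o["ee_pos"],o["tcp_rot"],o["wrist_force"])
I,D,T,P=shot("wrist");cv2.imwrite("pics/w1.png",I[:,:,::-1]);np.savez("w1.npz",I=I,D=D,T=T,P=P)
```

```text
1.9 [ 0.43956169 -0.05807798  0.27634839] [ 179.9219189    30.02005746 -179.83140365] [0.04770197 0.70428904 0.19577012]
```

View pics/w1.png

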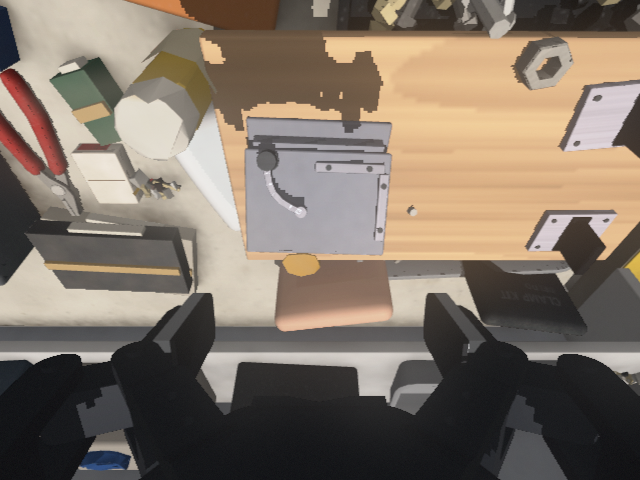

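The wrist view looks square at the bed. It shows the bed corners at about (246,150), (391,153), (246,252) and (387,256), the ledge at (350,167), the side edge at (382,208), the nose at (300,212) and the pivot at (266,160). I'll fit the plane and rectify the bed to read off the edges.

Run:
```python
from h import *
z=np.load("w1.npz");I,P,T=z["I"],z["P"],z["T"]
q=P[180:245,310:370].reshape(-1,3);q=np.vstack([q,P[225:245,255:290].reshape(-1,3)])
c=np.median(q,0)
for _ in range(5):
    n=np.linalg.svd(q-q.mean(0),full_matrices=False)[2][2];n*=np.sign(n[2]);r=(q-q.mean(0))@n;q=q[abs(r)<max(2.5*np.median(abs(r)),.0008)]
c=q.mean(0);print("plane",len(q),c,n,np.degrees(np.arccos(n[2])),"yaw",np.degrees(np.arctan2(-n[1],-n[0])),"rms",r.std())
# nominal frame: z=n, x up slope
x=np.array([n[2],0,-n[0]]);x=np.array([0,0,1])-n*n[2];x/=np.linalg.norm(x);y=np.cross(n,x)
o=np.array([.53,-.06,0]);o[2]=c[2]-((o-c)[:2]@n[:2])/n[2]
f,cx,cy=K(calibration("wrist"))
# rectified picture on plane 4.5 mm over bed, 6 px/mm
s=6
M=lambda h:(lambda U:U)( None)
def proj(p):
    v=(p-T[:3,3])@T[:3,:3];return np.stack([f*v[...,0]/v[...,2]+cx,f*v[...,1]/v[...,2]+cy],-1)
X,Y=np.meshgrid(np.arange(-70,61,1/s),np.arange(-90,61,1/s),indexing='ij')
out=[]
p=o+(X[...,None]*x+Y[...,None]*y+4.5*n)/1000
uv=proj(p).astype(np.float32)
J=cv2.remap(I,uv[...,0],uv[...,1],cv2.INTER_LINEAR)[:,:,::-1].copy()
for g in range(-90,61,10): cv2.line(J,((g+90)*s,0),((g+90)*s,8 if g else 20),(0,0,255),1)
for g in range(-70,61,10): cv2.line(J,(0,(g+70)*s),(8 if g else 20,(g+70)*s),(0,0,255),1)
J=cv2.resize(J,None,fx=.85,fy=.85);print(J.shape)
cv2.imwrite("pics/r1.png",J)
np.savez("bed0.npz",o=o,x=x,y=y,n=n)
print(o,x,y,n)
```

```text
plane 3593 [ 0.52506752 -0.04947789  0.12355927] [-0.49726837  0.02011269  0.86736362] 29.846294404831383 yaw -2.3161431854827796 rms 0.0004962067402466243
(668, 770, 3)
[ 0.53      -0.06       0.1266311] [ 0.86665503 -0.03505304  0.49767494] [0.04041332 0.99918305 0.        ] [-0.49726837  0.02011269  0.86736362]
```

View pics/r1.png

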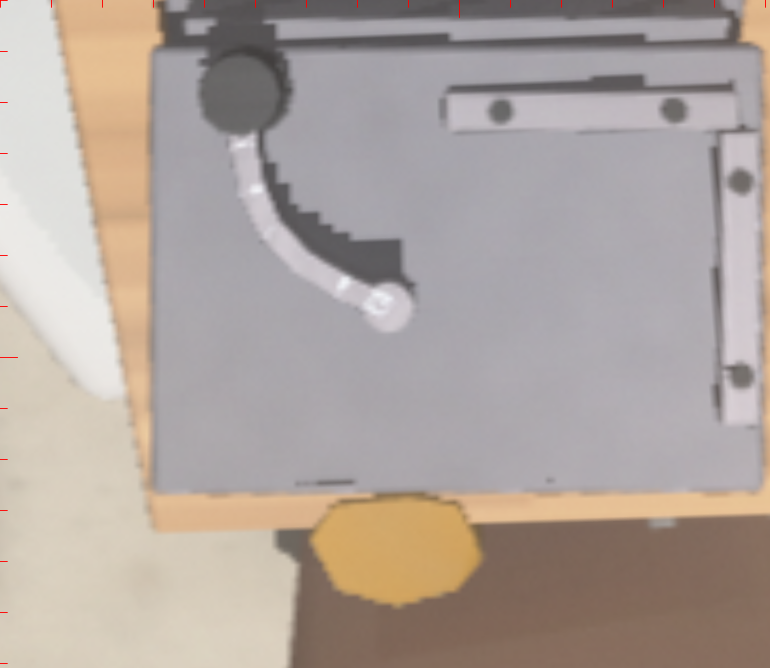

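The rectified view is at 5.1 px/mm. The ledge's upper face is at row 130, the side edge's inner face at column 722, and lengths of 57 to 58 mm agree with the drawing. That puts the bed origin at about (0.5164, -0.0428, 0.1184), yaw -2.3°, slope 29.85°. Next I go over the carrier.

```bash
python3 -c "
from h import *
inc([.585,.215,.24],Rt(0,0))"
```

```text
inc [-108.4  272.4  105.1] [ 0.12 30.04  0.2 ]
```

Call:
play_rows([
  [[-108,272,105],[0,30,0],0],
  [[-108,272,105],[0,30,0],0],
  [[-108,272,105],[0,30,0],0],
  [[-108,272,105],[0,30,0],0],
  [[-108,272,105],[0,30,0],0],
  [[-108,272,105],[0,30,0],0],
  [[-108,272,105],[0,30,0],0],
  [[-108,272,105],[0,30,0],0],
  [[-108,272,105],[0,30,0],0],
  [[-108,272,105],[0,30,0],0],
  [[-108,272,105],[0,30,0],0],
])

```text
time: 3.05
ee_pos: [0.585, 0.2118, 0.2409]
tcp_rot: [179.9, 0.1, -180.0]
wrist_force: [0.3, -0.0, -0.2]
opening: 0.0853
grasp_force: 0.0
```

Run:
```python
from h import *
o=telemetry.get_obs();print(o["time"],o["ee_pos"],o["tcp_rot"],o["wrist_force"])
I,D,T,P=shot("wrist");cv2.imwrite("pics/w2.png",I[:,:,::-1]);np.savez("w2.npz",I=I,D=D,T=T,P=P)
q=P[...,2];S=cv2.cvtColor(I,cv2.COLOR_RGB2HSV)
roi=(abs(P[...,0]-.588)<.06)&(abs(P[...,1]-.2145)<.06)
f,cx,cy=K(calibration("wrist"))
v,u=np.mgrid[:480,:640];ray=np.stack([(u-cx)/f,(v-cy)/f,np.ones(u.shape)],-1)@T[:3,:3].T
def on(h): return T[:3,3]+ray*((h-T[2,3])/ray[...,2])[...,None]
def rect(m,h,name):
    k,l,s,c=cv2.connectedComponentsWithStats(m.astype(np.uint8));i=1+np.argmax(s[1:,4])
    a=on(h)[l==i];r=cv2.minAreaRect((a[:,:2]*1000).astype(np.float32));print(name,s[i],[np.round(x,1) for x in r],"depth z",np.median(P[l==i][:,2]).round(4))
rect(roi&(q>.075)&(S[...,1]<60),.080,"plate+rib")
rect(roi&(q>.075)&(q<.085),.080,"plate depth")
rect(roi&(q>.112)&(I.max(2)<70),.120,"rib top")
```

```text
3.05 [0.58503158 0.21184152 0.24092266] [ 1.79921064e+02  9.19846195e-02 -1.79971757e+02] [ 0.26576262 -0.04196195 -0.15781551]
plate+rib [   93   293   547   187 51397] [array([754.6, 270.5]), array([211.7, 553.6]), np.float64(0.1)] depth z 0.3055
plate depth [ 279  191   87   68 4746] [array([587.3, 214.2]), array([57.6, 71. ]), np.float64(0.1)] depth z 0.0817
rib top [   93   293   547   187 51258] [array([721.4, 262.3]), array([182.1, 476.2]), np.float64(0.1)] depth z 0.3055
```

View pics/w2.png

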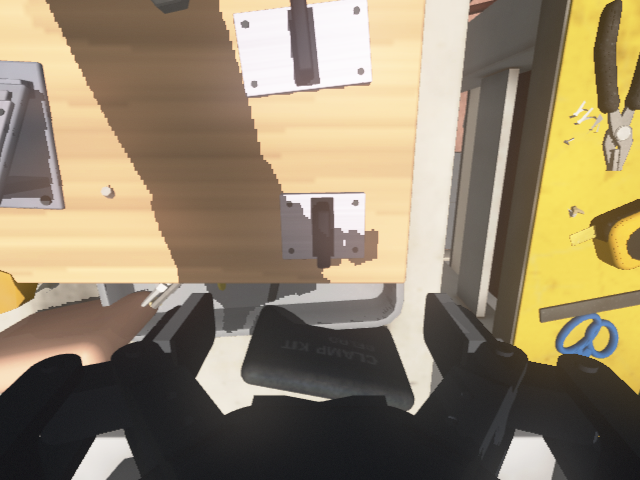

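The picture shows the narrow carrier at (322,228), with its plate ray-cast to 57.6 x 71 mm at (587.3, 214.2), yaw about 0. Plate depth reads 1.7 mm too high, so the wrist camera reads slightly near.

Call:
play_rows([
  [[-2,2.4,60],[0,0,0],0],
  [[-2,2.4,100],[0,0,0],0],
  [[-2,2.4,120],[0,0,0],0],
  [[-2,2.4,134],[0,0,0],0],
  [[-2,2.4,134],[0,0,0],0],
  [[-2,2.4,134],[0,0,0],0.5],
  [[-2,2.4,134],[0,0,0],1],
  [[-2,2.4,134],[0,0,0],1],
  [[-2,2.4,134],[0,0,0],1],
  [[-2,2.4,134],[0,0,0],1],
  [[-2,2.4,134],[0,0,0],1],
  [[-2,2.4,134],[0,0,0],1],
  [[-2,2.4,134],[0,0,0],1],
  [[-2,2.4,134],[0,0,0],1],
], grip_force=45)

```text
time: 4.5
ee_pos: [0.5878, 0.2152, 0.1062]
tcp_rot: [179.9, 0.1, -180.0]
wrist_force: [0.6, 0.5, 4.6]
opening: 0.0096
grasp_force: 45.2
```

```bash
cat >> h.py <<'E'
RB=Rt(-2.3,29.85)
Bm=R.from_euler('z',-2.3,degrees=True)*R.from_euler('y',-29.85,degrees=True)
O=np.array([.5171,-.0418,.1171])
def bed(x,y,z): return O+Bm.apply([x,y,z+34.2])/1000
def where():
    o=telemetry.get_obs();b=Bm.inv().apply(o["ee_pos"]-O)*1000-[0,0,34.2]
    print("t",o["time"],"carrier in bed",b.round(2),"F bed",Bm.inv().apply(o["wrist_force"]).round(1),"open",o["opening"],"tilt err",(RB.inv()*R.from_euler('xyz',o["tcp_rot"],degrees=True)).as_rotvec(degrees=True).round(2))
E
python3 -c "
from h import *
inc([.55,.215,.25],Rt(0,0));inc(bed(3,14,60),RB);print(bed(3,14,60))"
```

```text
inc [ 3.770e+01  1.000e-01 -1.439e+02] [0.08 0.06 0.05]
inc [ 114.5 -241.   -94.6] [  0.69 -29.79   2.27]
[ 0.47341325 -0.02603407  0.20029581]
```

Call:
play_rows([
  [[0,0,-10],[0,0,0],1],
  [[0,0,-30],[0,0,0],1],
  [[0,0,-60],[0,0,0],1],
  [[0,0,-90],[0,0,0],1],
  [[0,0,-120],[0,0,0],1],
  [[0,0,-140],[0,0,0],1],
  [[10,-20,-144],[0,-4,0],1],
  [[25,-50,-144],[0,-8,0.5],1],
  [[40,-80,-144],[0,-12,1],1],
  [[55,-110,-140],[0.3,-16,1],1],
  [[70,-140,-135],[0.4,-20,1.5],1],
  [[80,-170,-125],[0.5,-24,2],1],
  [[95,-200,-115],[0.6,-28,2.2],1],
  [[105,-225,-105],[0.7,-29.8,2.3],1],
  [[114.5,-241,-95],[0.7,-29.8,2.3],1],
  [[114.5,-241,-95],[0.7,-29.8,2.3],1],
  [[114.5,-241,-95],[0.7,-29.8,2.3],1],
])

```text
time: 6.2
ee_pos: [0.4731, -0.0264, 0.2007]
tcp_rot: [-180.0, 29.8, 177.6]
wrist_force: [-0.0, -0.7, -1.5]
opening: 0.0094
grasp_force: 44.3
```

Run:
```python
from h import *
where()
I,D,T,P=shot("wrist");cv2.imwrite("pics/w3.png",I[:,:,::-1]);np.savez("w3.npz",I=I,D=D,T=T,P=P)
inc(bed(3,14,15),RB)
```

```text
t 6.2 carrier in bed [ 2.91 13.63 60.49] F bed [-0.7 -0.7 -1.3] open 0.00938438451936375 tilt err [0.06 0.04 0.08]
inc [ 0.4 -0.  45.6] [-0.03 -0.02 -0.04]
```

View pics/w3.png

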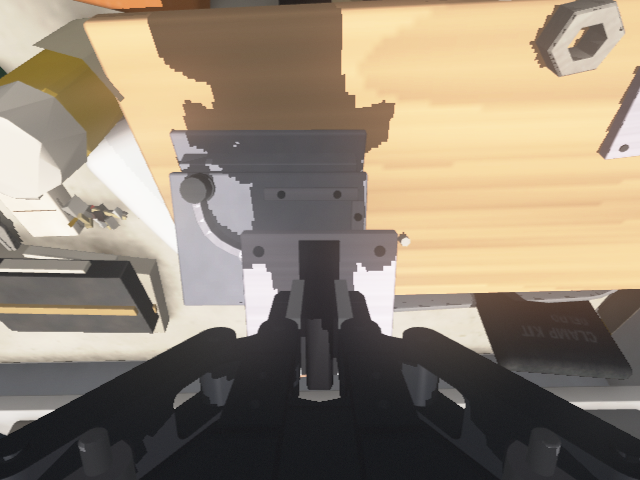

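The held plate's lower edge is at row 231, columns 243 to 397. The ledge is at rows 187 to 203 and the side edge's inner face near column 350. I'll use these for one relative check.

Run:
```python
from h import *
z=np.load("w3.npz");I,P,T=z["I"],z["P"],z["T"];f,cx,cy=K(calibration("wrist"))
g=cv2.cvtColor(I,cv2.COLOR_RGB2GRAY).astype(int)
print("ledge rows 184-208", g[184:209,[300,310,320]].T.tolist())
print("side cols 342-370", g[[212,218,224],342:371].tolist())
print("plate top row 224-238", g[224:239,[275,300,340]].T.tolist())
print("plate L cols 236-250", g[[238,246,254],236:251].tolist(),"R 390-402",g[[238,246,254],390:402].tolist())
def cast(u,v,h):
    r=T[:3,:3]@np.array([(u-cx)/f,(v-cy)/f,1]);n=Bm.apply([0,0,1]);a=O+n*h/1000
    p=T[:3,3]+r*((a-T[:3,3])@n)/(r@n);return (Bm.inv().apply(p-O)*1000).round(1)
print("plate L/R low corners",cast(243,231,68.5),cast(397,231,68.5))
for v in(200,201,202,203):print("ledge",v,cast(310,v,4.5))
for u in(349,351,353):print("side",u,cast(u,218,4.5))
```

```text
ledge rows 184-208 [[91, 92, 91, 87, 93, 96, 99, 99, 99, 98, 98, 96, 96, 96, 95, 96, 90, 92, 93, 91, 93, 92, 93, 92, 91], [91, 90, 90, 86, 93, 98, 98, 99, 101, 99, 98, 97, 98, 97, 96, 95, 88, 92, 92, 91, 91, 93, 92, 93, 93], [93, 92, 92, 84, 93, 99, 99, 99, 101, 100, 100, 98, 97, 97, 97, 97, 89, 92, 94, 93, 91, 92, 93, 94, 92]]
side cols 342-370 [[99, 98, 97, 98, 98, 98, 98, 98, 97, 97, 104, 109, 108, 107, 105, 106, 107, 107, 109, 110, 110, 108, 102, 136, 187, 202, 203, 202, 203], [98, 97, 98, 98, 98, 98, 98, 96, 97, 100, 106, 103, 86, 76, 75, 74, 75, 75, 75, 81, 101, 117, 154, 166, 197, 214, 216, 216, 215], [98, 98, 98, 97, 100, 98, 98, 99, 95, 100, 109, 109, 109, 109, 109, 110, 110, 111, 112, 111, 110, 118, 151, 153, 190, 212, 212, 212, 212]]
plate top row 224-238 [[100, 98, 99, 100, 100, 100, 101, 103, 104, 107, 117, 121, 122, 121, 120], [93, 93, 94, 94, 93, 95, 95, 97, 98, 103, 114, 115, 117, 117, 117], [96, 98, 98, 98, 98, 97, 99, 99, 101, 106, 117, 118, 118, 119, 118]]
plate L cols 236-250 [[112, 111, 112, 111, 119, 125, 129, 127, 129, 129, 128, 128, 127, 128, 128], [104, 104, 104, 103, 104, 115, 124, 126, 126, 126, 125, 125, 126, 124, 125], [212, 211, 213, 236, 251, 227, 131, 124, 124, 124, 125, 124, 124, 125, 124]] R 390-402 [[131, 131, 132, 130, 131, 132, 129, 120, 113, 113, 114, 117], [129, 131, 131, 132, 131, 131, 129, 179, 202, 203, 202, 203], [132, 132, 133, 133, 134, 132, 156, 205, 222, 222, 221, 222]]
plate L/R low corners [-24.7 -19.9  68.5] [-24.7  48.3  68.5]
ledge 200 [-27.8   8.1   4.5]
ledge 201 [-27.2   8.1   4.5]
ledge 202 [-26.6   8.1   4.5]
ledge 203 [-25.9   8.1   4.5]
side 349 [-16.5  32.4   4.5]
side 351 [-16.5  33.7   4.5]
side 353 [-16.5  34.9   4.5]
```

Carrier and edges agree with the model to about 1 mm: home is at roughly x -1, y -1 in my frame. I lower it to z about 8, over the side edge.

Call:
play_rows([
  [[0,0,15],[0,0,0],1],
  [[0,0,30],[0,0,0],1],
  [[0,0,42],[0,0,0],1],
  [[0,0,48],[0,0,0],1],
  [[0,0,52],[0,0,0],1],
  [[0,0,52],[0,0,0],1],
  [[0,0,52],[0,0,0],1],
])

```text
time: 6.95
ee_pos: [0.4992, -0.0272, 0.1558]
tcp_rot: [-180.0, 29.8, 177.7]
wrist_force: [-0.4, 0.3, -1.8]
opening: 0.0094
grasp_force: 44.4
```

Run:
```python
from h import *
where()
I,D,T,P=shot("wrist");cv2.imwrite("pics/w4.png",I[:,:,::-1])
```

```text
t 6.95 carrier in bed [ 3.27 13.91  8.54] F bed [-1.2  0.3 -1.3] open 0.009392810416617907 tilt err [0.03 0.01 0.01]
```

View pics/w4.png

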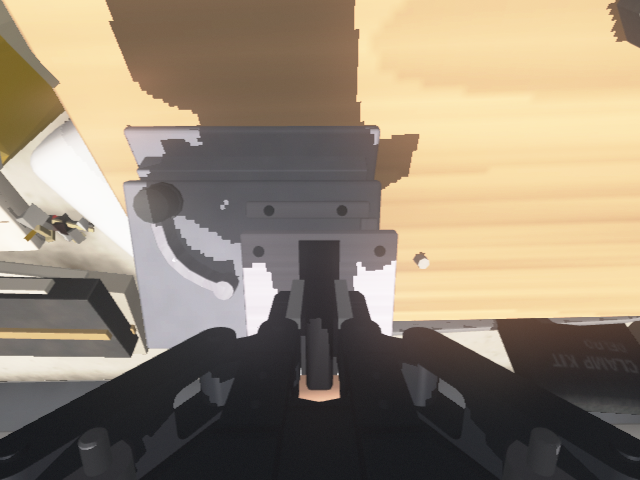

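The nose at (223,290) stands just left of the plate edge (246,290), and the side edge is under the plate. I go down 1.5 mm, then push to -y.

Call:
play_rows([
  [[0,0,1.3],[0,0,0],1],
  [[0,-2,1.3],[0,0,0],1],
  [[0,-4,1.3],[0,0,0],1],
  [[0,-6,1.3],[0,0,0],1],
  [[0,-8,1.3],[0,0,0],1],
  [[0,-10,1.3],[0,0,0],1],
  [[0,-12,1.3],[0,0,0],1],
  [[0,-13,1.3],[0,0,0],1],
  [[0,-13,1.3],[0,0,0],1],
])

```text
time: 7.9
ee_pos: [0.4997, -0.0397, 0.1549]
tcp_rot: [179.9, 29.9, 177.7]
wrist_force: [2.0, 5.2, 0.1]
opening: 0.0088
grasp_force: 44.4
```

```bash
python3 -c "
from h import *
where()"
```

```text
t 7.9 carrier in bed [3.69 1.39 7.24] F bed [ 1.6  5.3 -0.8] open 0.008832058747403188 tilt err [-0.08 -0.06 -0.01]
```

Call:
play_rows([
  [[0,-2,0],[0,0,0],1],
  [[0,-4,0],[0,0,0],1],
  [[0,-5,0],[0,0,0],1],
  [[0,-5,0],[0,0,0],1],
  [[0,-5,0],[0,0,0],1],
])

```text
time: 8.4
ee_pos: [0.4996, -0.0446, 0.1549]
tcp_rot: [179.9, 29.9, 177.7]
wrist_force: [2.1, 6.3, -0.9]
opening: 0.0096
grasp_force: 44.4
```

Run:
```python
from h import *
where()
I,D,T,P=shot("wrist");cv2.imwrite("pics/w5.png",cv2.resize(I[150:350,120:440,::-1],None,fx=2.4,fy=2.4))
```

```text
t 8.4 carrier in bed [ 3.73 -3.5   7.25] F bed [ 1.2  6.4 -1.7] open 0.009616582038552536 tilt err [-0.09 -0.06 -0.02]
```

View pics/w5.png

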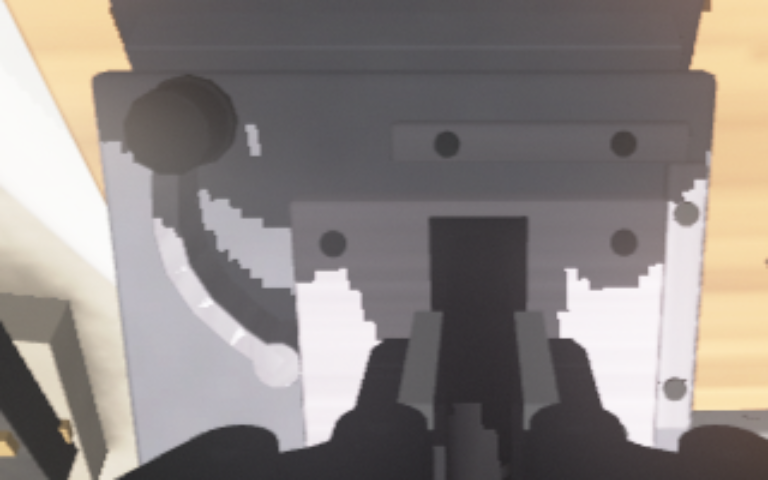

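The plate's right edge (column 660) is just clear of the side edge (666), and the nose bears on the plate's other side. I lower it now with another 0.7 mm of clearance.

Call:
play_rows([
  [[0,-0.7,1],[0,0,0],1],
  [[0,-0.7,2],[0,0,0],1],
  [[0,-0.7,3],[0,0,0],1],
  [[0,-0.7,4],[0,0,0],1],
  [[0,-0.7,4.5],[0,0,0],1],
  [[0,-0.7,4.5],[0,0,0],1],
  [[0,-0.7,4.5],[0,0,0],1],
])

```text
time: 9.15
ee_pos: [0.5015, -0.0455, 0.1507]
tcp_rot: [179.9, 29.9, 177.7]
wrist_force: [0.7, 5.1, -0.3]
opening: 0.0093
grasp_force: 44.8
```

```bash
python3 -c "
from h import *
where()"
```

```text
t 9.15 carrier in bed [ 3.31 -4.31  2.65] F bed [ 0.3  5.2 -0.5] open 0.009260337663417112 tilt err [-0.07 -0.01 -0.01]
```

Call:
play_rows([
  [[0,0,0.5],[0,0,0],1],
  [[0,0,1],[0,0,0],1],
  [[0,0,1.5],[0,0,0],1],
  [[0,0,1.5],[0,0,0],1],
])

```text
time: 9.55
ee_pos: [0.5021, -0.0456, 0.1492]
tcp_rot: [180.0, 29.8, 177.7]
wrist_force: [0.2, 6.2, -0.2]
opening: 0.0094
grasp_force: 44.8
```

```bash
python3 -c "
from h import *
where()"
```

```text
t 9.55 carrier in bed [ 3.17 -4.42  1.04] F bed [-0.2  6.2 -0.2] open 0.009449084565137902 tilt err [-0.05  0.   -0.  ]
```

Call:
play_rows([
  [[0,0,0.5],[0,0,0],1],
  [[0,0,1],[0,0,0],1],
  [[0,0,1],[0,0,0],1],
])

```text
time: 9.85
ee_pos: [0.5025, -0.0457, 0.1487]
tcp_rot: [180.0, 29.8, 177.7]
wrist_force: [-5.4, 5.2, 3.0]
opening: 0.0096
grasp_force: 45.7
```

```bash
python3 -c "
from h import *
where()"
```

```text
t 9.85 carrier in bed [ 3.2  -4.44  0.44] F bed [-3.4  5.   5.4] open 0.009590827590758202 tilt err [-0.04  0.01  0.  ]
```

On the bed at z about 0.45, with 5 N of contact. Next I slide it toward the side edge, then to the ledge.

Call:
play_rows([
  [[0.5,0.5,0],[0,0,0],1],
  [[1,1,0],[0,0,0],1],
  [[1.5,1.5,0],[0,0,0],1],
  [[2,2,0],[0,0,0],1],
  [[2.5,2.5,0],[0,0,0],1],
  [[2.5,2.5,0],[0,0,0],1],
])

```text
time: 10.45
ee_pos: [0.5009, -0.0434, 0.1477]
tcp_rot: [-180.0, 29.9, 177.7]
wrist_force: [1.5, 4.6, 5.0]
opening: 0.0092
grasp_force: 45.5
```

```bash
python3 -c "
from h import *
where()"
```

```text
t 10.45 carrier in bed [ 1.24 -2.23  0.37] F bed [3.7 4.7 3.7] open 0.00916525657049291 tilt err [ 0.02 -0.07  0.01]
```

Call:
play_rows([
  [[0.5,0.5,0],[0,0,0],1],
  [[1,1,0],[0,0,0],1],
  [[1.5,1.3,0],[0,0,0],1],
  [[1.5,1.3,0],[0,0,0],1],
])

```text
time: 10.85
ee_pos: [0.4998, -0.0426, 0.1471]
tcp_rot: [-179.9, 29.9, 177.7]
wrist_force: [4.4, 0.4, 5.1]
opening: 0.0094
grasp_force: 45.1
```

```bash
python3 -c "
from h import *
where()"
```

```text
t 10.85 carrier in bed [ 0.02 -1.49  0.41] F bed [6.4 0.5 2.3] open 0.009380193662968671 tilt err [ 0.1  -0.1   0.04]
```

Call:
play_rows([
  [[0.5,0.3,0],[0,0,0],1],
  [[1,0.6,0],[0,0,0],1],
  [[1,0.6,0],[0,0,0],1],
])

```text
time: 11.15
ee_pos: [0.4992, -0.0425, 0.1468]
tcp_rot: [-179.9, 30.0, 177.6]
wrist_force: [4.8, -2.0, 6.7]
opening: 0.0095
grasp_force: 44.9
```

```bash
python3 -c "
from h import *
where()"
```

```text
t 11.15 carrier in bed [-0.71 -1.37  0.48] F bed [ 7.6 -1.8  3.4] open 0.009538308727306228 tilt err [ 0.18 -0.13  0.06]
```

Call:
play_rows([
  [[0.5,0,0],[0,0,0],1],
  [[1,0,0],[0,0,0],1],
  [[1,0,0],[0,0,0],1],
])

```text
time: 11.45
ee_pos: [0.4987, -0.0424, 0.1467]
tcp_rot: [-179.9, 30.0, 177.6]
wrist_force: [9.0, -1.1, 4.8]
opening: 0.0097
grasp_force: 44.7
```

```bash
python3 -c "
from h import *
where()"
```

```text
t 11.45 carrier in bed [-1.19 -1.37  0.57] F bed [10.2 -0.8 -0.3] open 0.009704069276499038 tilt err [ 0.17 -0.19  0.05]
```

Call:
play_rows([
  [[0.5,0.3,0.4],[0,0,0],1],
  [[1,0.3,0.4],[0,0,0],1],
  [[1,0.3,0.4],[0,0,0],1],
])

```text
time: 11.75
ee_pos: [0.4986, -0.0424, 0.1466]
tcp_rot: [-179.8, 30.1, 177.6]
wrist_force: [10.2, -4.0, 6.3]
opening: 0.0093
grasp_force: 44.6
```

Run:
```python
from h import *
where()
I,D,T,P=shot("wrist");cv2.imwrite("pics/w6.png",cv2.resize(I[150:350,120:440,::-1],None,fx=2.4,fy=2.4))
```

```text
t 11.75 carrier in bed [-1.3  -1.35  0.61] F bed [12.2 -3.6  0.3] open 0.00929730358303402 tilt err [ 0.22 -0.29  0.05]
```

View pics/w6.png

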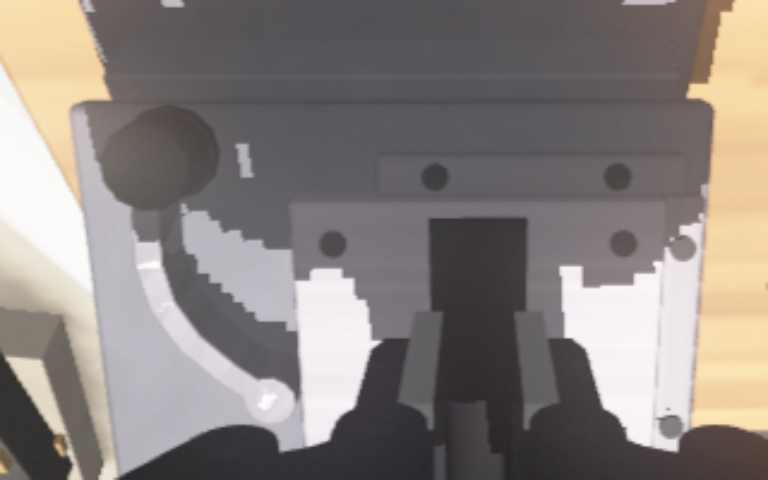

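The plate's lower edge (row 200) meets the ledge (row 195), its right edge meets the side edge, and both stop further motion. I release and withdraw.

Call:
play_rows([
  [[0,0,0],[0,0,0],0.8],
  [[0,0,0],[0,0,0],0.7],
  [[0,0,0],[0,0,0],0.65],
  [[0,0,0],[0,0,0],0.65],
  [[0,0,0],[0,0,0],0.65],
  [[0,0,-10],[0,0,0],0.65],
  [[0,0,-25],[0,0,0],0.65],
  [[0,0,-50],[0,0,0],0.65],
  [[0,0,-80],[0,0,0],0.65],
  [[0,0,-110],[0,0,0],0.65],
  [[0,0,-110],[0,0,0],0.65],
  [[0,0,-110],[0,0,0],0.65],
])

```text
time: 13.0
ee_pos: [0.4421, -0.0389, 0.2408]
tcp_rot: [-180.0, 29.9, 177.7]
wrist_force: [-0.5, -0.8, -0.8]
opening: 0.0301
grasp_force: 0.0
```

Run:
```python
from h import *
where()
I,D,T,P=shot("wrist");cv2.imwrite("pics/w7.png",cv2.resize(I[130:330,170:440,::-1],None,fx=2.8,fy=2.8))
q=(P-O)@Bm.as_matrix()*1000
def med(x0,x1,y0,y1):
    m=(q[...,0]>x0)&(q[...,0]<x1)&(q[...,1]>y0)&(q[...,1]<y1)&(abs(q[...,2])<25);return np.median(q[...,2][m]).round(2),m.sum()
for b in[(-24,-5,-32,-10),(-24,-5,10,32),(5,22,-32,-10),(5,22,10,32),(32,42,-20,30),(-20,30,37,41)]:print("z",b,med(*b))
f,cx,cy=K(calibration("wrist"))
m=((abs(q[...,2]-8)<2.5)&(abs(q[...,0])<40)&(abs(q[...,1])<42))
```

```text
t 13.0 carrier in bed [-3.4900e+00 -9.0000e-02  1.1044e+02] F bed [-0.8 -0.8 -0.5] open 0.030050302927746516 tilt err [ 0.04 -0.08  0.01]
z (-24, -5, -32, -10) (np.float64(9.79), np.int64(709))
z (-24, -5, 10, 32) (np.float64(9.67), np.int64(718))
z (5, 22, -32, -10) (np.float64(10.04), np.int64(605))
z (5, 22, 10, 32) (np.float64(9.87), np.int64(597))
z (32, 42, -20, 30) (np.float64(1.64), np.int64(548))
z (-20, 30, 37, 41) (np.float64(6.12), np.int64(301))
```

View pics/w7.png

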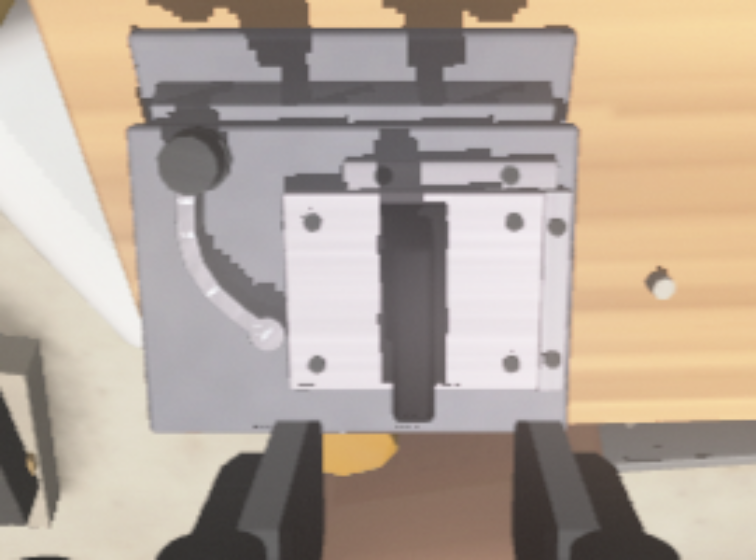

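The carrier lies flat, 8.2 mm above the bed at all four corners. It is square, seated on the ledge (row 190) and the side edge (column 543), with the nose at (266,333) bearing on its right edge. The gripper is clear, so I hand in.

```bash
python3 -c "
from h import *
print(workorder.job_done())"
```

```text
the job is handed in; nothing more can be done
None
```

I mounted the narrow carrier flat in the stand, against the side edge and bottom ledge with the sprung arm closed on it, and handed the job in at about 13 s of the 61 s allowed; no verdict came back, and I judged the arm's contact from the last picture, not from a force or joint reading.

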